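# Mark the jar that has no lid

### The job

One of the four filled jam jars on the checking station has no lid. With the fingertips, press the black plunger straight in front of that jar all the way down, gently, so that it stays down as the mark for the packer, then withdraw. Leave the other three plungers up and do not touch, lift or move any of the jars, the loose lid or the marker pen.

Things in the scene. Friction and masses are not known exactly. Their poses are not given: they have to be found in the camera images.
- station: fixed steel base 220 (x) x 400 (y) x 12 mm, origin under its centre, -x edge towards the robot. Along that edge a grey housing, 52 mm deep, top at 68 mm, with 4 black plungers at x = -65 mm; behind each a lane between low ribs with one jar, standing 12 mm above the table at x = +55 (within 6) mm. Lanes 1 to 4, left to right: y = +142.5, +47.5, -47.5, -142.5 mm
- jar_open: the filled jam jar without a lid: glass, open mouth with bare screw thread, 69 mm across, 112 mm tall, loose on the station in any of the lanes; origin at the centre of its underside
- jar_a: screwed-shut jam jar with a closed gold lid, 70 mm across, 114 mm tall, loose on the station; origin at the centre of its underside
- jar_b: screwed-shut jam jar with a closed gold lid, 70 mm across, 114 mm tall, loose on the station; origin at the centre of its underside
- jar_c: screwed-shut jam jar with a closed gold lid, 70 mm across, 114 mm tall, loose on the station; origin at the centre of its underside
- loose_lid: loose gold jar lid, 70 mm across, 15 mm high, lying on the table close behind the station; origin at the centre of its underside; not to be touched
- marker: marker pen, 133 mm long, 18 mm high, lying on the table close behind the station; origin on its underside; not to be touched
- plunger_1_top (a point): centre of the flat top of the black round cap (29 mm across) of plunger 1, leftmost; moves with it; about 94 mm above the table when up
- plunger_1 (a joint): travel of plunger 1 in m: 0 fully up (starts 0 to 0.0015), 0.011 fully down at its stop; it has no spring: it yields to about 3 N (up to 5 N if pressed briskly) and stays where it is left
- plunger_2_top (a point): centre of the flat top of the black round cap (29 mm across) of plunger 2, second from the left; moves with it; about 94 mm above the table when up
- plunger_2 (a joint): travel of plunger 2 in m: 0 fully up (starts 0 to 0.0015), 0.011 fully down at its stop; it has no spring: it yields to about 3 N (up to 5 N if pressed briskly) and stays where it is left
- plunger_3_top (a point): centre of the flat top of the black round cap (29 mm across) of plunger 3, third from the left; moves with it; about 94 mm above the table when up
- plunger_3 (a joint): travel of plunger 3 in m: 0 fully up (starts 0 to 0.0015), 0.011 fully down at its stop; it has no spring: it yields to about 3 N (up to 5 N if pressed briskly) and stays where it is left
- plunger_4_top (a point): centre of the flat top of the black round cap (29 mm across) of plunger 4, rightmost; moves with it; about 94 mm above the table when up
- plunger_4 (a joint): travel of plunger 4 in m: 0 fully up (starts 0 to 0.0015), 0.011 fully down at its stop; it has no spring: it yields to about 3 N (up to 5 N if pressed briskly) and stays where it is left
Things that resemble listed ones, but are neither listed nor needed, are in the scene too. What is shaped like the jar_a but green is not meant.

How it is judged (in metres and radians):
On the way:
1. the fingers touch the plunger in front of the jar without a lid (((y of jar_open in the frame of station between 0.0975 and 0.1875 m and contact force between the fingers and plunger_1 above 1 N) or (y of jar_open in the frame of station between 0.0025 and 0.0925 m and contact force between the fingers and plunger_2 above 1 N) or (y of jar_open in the frame of station between -0.0925 and -0.0025 m and contact force between the fingers and plunger_3 above 1 N) or (y of jar_open in the frame of station between -0.1875 and -0.0975 m and contact force between the fingers and plunger_4 above 1 N))), for 0.05 s.
At the end, for the whole second after the job is handed in: The plunger in front of the jar without a lid is down by more than 8 mm of its 11 mm, the other three by less than 3 mm, and all jars stand still within 10 mm of where they began (((y of jar_open in the frame of station between 0.0975 and 0.1875 m and value of joint plunger_1 above 0.008 m and value of joint each of plunger_2, plunger_3, plunger_4 below 0.003 m) or (y of jar_open in the frame of station between 0.0025 and 0.0925 m and value of joint plunger_2 above 0.008 m and value of joint each of plunger_1, plunger_3, plunger_4 below 0.003 m) or (y of jar_open in the frame of station between -0.0925 and -0.0025 m and value of joint plunger_3 above 0.008 m and value of joint each of plunger_1, plunger_2, plunger_4 below 0.003 m) or (y of jar_open in the frame of station between -0.1875 and -0.0975 m and value of joint plunger_4 above 0.008 m and value of joint each of plunger_1, plunger_2, plunger_3 below 0.003 m)) and distance of each of jar_open, jar_a, jar_b, jar_c from where it was at the start of the episode below 0.01 m and linear speed of each of jar_open, jar_a, jar_b, jar_c below 0.02 m/s); the robot touches nothing.
It fails at once if a jar, the loose lid or the marker is moved or lifted by more than 10 mm (distance of any of jar_open, jar_a, jar_b, jar_c, loose_lid, marker from where it was at the start of the episode above 0.01 m).
It fails at once if the robot touches a jar, the loose lid or the marker (over 0.5 N) (contact force between any of the fingers, the arm and jar_open above 0.5 N or contact force between any of the fingers, the arm and jar_a above 0.5 N or contact force between any of the fingers, the arm and jar_b above 0.5 N or contact force between any of the fingers, the arm and jar_c above 0.5 N or contact force between any of the fingers, the arm and loose_lid above 0.5 N or contact force between any of the fingers, the arm and marker above 0.5 N).
It fails at once if a plunger in front of a lidded jar is pushed down by more than 3 mm ((not (y of jar_open in the frame of station between 0.0975 and 0.1875 m) and value of joint plunger_1 above 0.003 m) or (not (y of jar_open in the frame of station between 0.0025 and 0.0925 m) and value of joint plunger_2 above 0.003 m) or (not (y of jar_open in the frame of station between -0.0925 and -0.0025 m) and value of joint plunger_3 above 0.003 m) or (not (y of jar_open in the frame of station between -0.1875 and -0.0975 m) and value of joint plunger_4 above 0.003 m)).
It fails at once if the station or a plunger is rammed with more than 40 N (contact force between any of the fingers, the arm and station above 40 N).
It also fails if it takes over 32 s, if anything falls off the work surface, if the arm or the gripper's body presses on something with over 40 N, if the wrist force passes 120 N, or if a joint passes its speed limit or range.

### The arm

A 6-joint arm with a two-finger parallel gripper is mounted at the origin on the work surface; the furniture and walls round the work are solid. World frame = base frame: x ahead of the robot, y to its left, z up, the work surface at z = 0. Lengths are in mm, angles in rad, forces in N, time in s.
With the tool pointing down it reaches from about 300 to 775 mm from the base axis. Payload 14.6 kg.
Tool frame: the origin (TCP) lies on the centre line of the jaws, within the pads' length; the fingertips stand 8 mm ahead of it and the grasp point (between the pads) lies 11 mm behind it; z points along the fingers, y is the direction in which the jaws open and shut (so a half turn about z gives the same grasp; the last joint's range is limited). The gripper opens to 94 mm and grips with 3 to 60 N. Pads are 16 mm wide; open, the fingers measure 119 mm over their backs; the gripper's body (75 mm by 177 mm) begins 78 mm behind the grasp point.
Start: joints at [1.281, 0.3, 1.521, -0, 1.321, -0.067], TCP at [121.527, 536.396, 213.446] pointing down, gripper open.
Joint ranges: [-3.03, 3.03], [-0.79, 2.21], [0.23, 2.52], [-1.04, 4.18], [0, 3.07], [-2.55, 2.55]. Speed limits (rad/s): [2.22, 2.22, 2.57, 3.14, 3.14, 3.14].

### API

Orientations are given as [roll, pitch, yaw] about the fixed x, y, z axes, in that order (R = Rz(yaw) Ry(pitch) Rx(roll)).
In Python, from cell import read_state, cams, manip gives the robot as it stands.
- The arm moves only by the shell command python3 -m handwheel 'ROWS' [OPENING] [FORCE]. ROWS is JSON, a list of rows, each a list of 4 numbers: the shift along the tool's x, y, z in m, then the turn about the tool's z in degrees. In form: [[dx, dy, dz, turn], ...]. A call has 1 to 5 rows; each row is the pose to reach, as a shift and turn from the pose measured when the call began, along the tool's axes at that moment; what a row does not reach only later rows make up. A row lasts 1/8 s, in which the tool goes at most 62.5 mm and 10.7 degrees, less where a joint would pass 70% of its speed; a pose out of reach is approached as far as the arm can. A call with a gripper value outside its range is refused whole. OPENING is the closure, from 0 (fully open) to 1 (shut), set as the call begins (- or left out, the last holds). The fingers move at their own pace and stop on an object; FORCE is the grip in N (left out, the last holds). Time passes only in rows, so rows that repeat a pose let the fingers close. It gives the time, the measured TCP pose, the force and the opening at its end, in the units of the state.
- read_state(): the state, without advancing time (a new reading comes with each control period).
- cams.camera(name): name is "side" or "top" or "wrist"; returns the picture (400x640x3 uint8, red, green, blue); there is no depth.
- cams.get_calibration(name): a dict with "vertical_fov" (degrees; the focal length in pixels is half the picture's height over the tangent of half this angle, whatever the lens; pixels are square), "cx", "cy" (the principal point, pixels), "R" (3x3) and "t" (3): a world point X has camera coordinates R X + t. Camera axes: x right, y down, z forward; pixel columns grow to the right and rows downward; lengths in mm; the calibration is good to about 2 mm. A picture is of the moment at which its call begins: read the wrist's pose just before it. get_calibration takes no time and is no camera call; for the wrist camera it gives the pose at the moment of the call.
- manip.sign_off(): hands the job in, once; it reports no verdict.
The state is a dict: "clock": time; "joints": joint angles; "qd": joint speeds; "effort": joint torques, N m; "eef_pos": TCP position; "eef_rot": TCP orientation; "wrist_force": force on the tool from outside, world axes, zero at the start; "moment": the same for the moment, N m; "finger_gap": finger opening in mm.
Only numpy, scipy, OpenCV 4.12 (cv2) and the standard library are available. Lean on these libraries where they do the work, as an engineer would, in place of code of your own. Each camera call takes 0.05 s, during which the arm holds its last target. There are 200 camera calls.

## Working session

There is one attempt and no reset: what is moved stays moved. The work goes in short steps, Python scripts to look and compute and a shell command to move; the robot and the scene stay as the last step left them, time stands still between calls to the robot, and variables do not carry over. Pictures are saved under pics/ and viewed, about 8 in all and at most 12, crops included, and the job is handed in when it is done.

```bash
mkdir -p pics
python3 - <<'E'
from cell import read_state, cams
import cv2
for n in("top","side"):
    cv2.imwrite(f"pics/{n}0.png",cams.camera(n)[:,:,::-1]); c=cams.get_calibration(n); print(n,c)
s=read_state();print(s["clock"],s["eef_pos"],s["eef_rot"],s["wrist_force"])
E
```

```text
top {'vertical_fov': 51.35852907642641, 'cx': 316.43565757783625, 'cy': 202.2613392978179, 'R': array([[ 0.00766626, -0.99996765, -0.00243581],
       [-0.99698373, -0.0074552 , -0.07725199],
       [ 0.07723133,  0.00302069, -0.99700862]]), 't': array([ -80.12094734,  557.058434  , 1120.80747464])}
side {'vertical_fov': 49.37277018785074, 'cx': 318.26241795326234, 'cy': 196.15132159916055, 'R': array([[-0.9994333 , -0.03233455, -0.00935731],
       [-0.00739404,  0.48207763, -0.8760973 ],
       [ 0.03283916, -0.87553163, -0.48204352]]), 't': array([555.03114062, 104.04676345, 922.15344328])}
0.1 [121.4687431  536.18488124 212.94532593] [-3.14056048e+00 -5.86660693e-05  2.91876628e+00] [ 0.38593728 -0.22172263 -0.0036102 ]
```

View pics/top0.png

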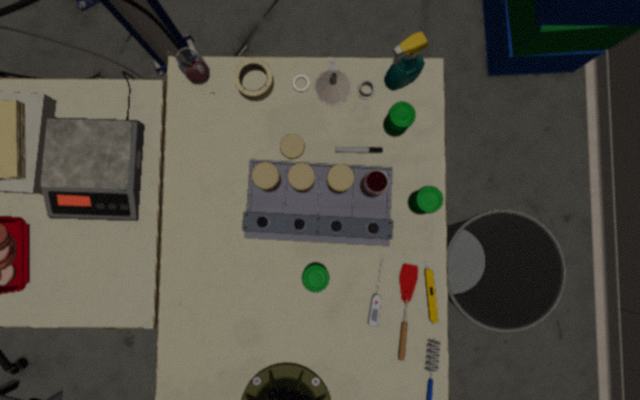

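View pics/side0.png

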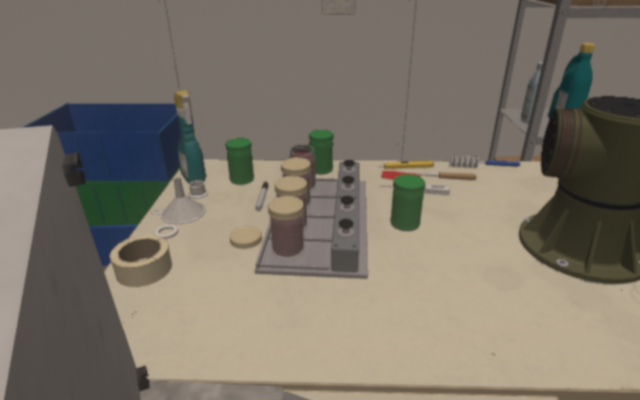

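```bash
cat > h.py <<'E'
import numpy as np, cv2
from cell import read_state, cams
def ray(c,uv,z):
    f=200/np.tan(np.radians(c["vertical_fov"]/2)); d=c["R"].T@np.array([(uv[0]-c["cx"])/f,(uv[1]-c["cy"])/f,1]); o=-c["R"].T@c["t"]
    return o+d*(z-o[2])/d[2]
def proj(c,X):
    f=200/np.tan(np.radians(c["vertical_fov"]/2)); p=c["R"]@np.array(X,float)+c["t"]; return np.array([c["cx"],c["cy"]])+f*p[:2]/p[2]
E
python3 - <<'E'
from h import *
a=cv2.imread("pics/top0.png");b=cv2.imread("pics/side0.png")
A=cv2.resize(a[145:255,235:405],None,fx=4.5,fy=4.5,interpolation=2); B=cv2.resize(b[120:280,240:430],(356,300),interpolation=2)
out=np.zeros((A.shape[0]+0,A.shape[1],3),np.uint8); out[:]=A; cv2.imwrite("pics/cropt.png",out)
c=cams.get_calibration("top");g=cv2.cvtColor(a,6).astype(float)
P=[]
for u,v in[(262,222),(299,224),(336,226),(373,228)]:
    w=np.clip(60-g[v-8:v+9,u-8:u+9],0,None); yy,xx=np.mgrid[v-8:v+9,u-8:u+9]
    uv=(np.sum(w*xx)/w.sum(),np.sum(w*yy)/w.sum()); P.append(ray(c,uv,94)); print(np.round(uv,1),P[-1].round(1),g[v,u])
P=np.array(P);d=P[0]-P[3];print("pitch",np.linalg.norm(d)/3,"yaw",np.arctan2(-d[0],d[1]))
cs=cams.get_calibration("side");print([proj(cs,p).round(1) for p in P])
E
```

```text
[261.7 221.5] [501.6  63.7  94. ] 14.0
[298.8 223.6] [496.9 -31.3  94. ] 22.0
[335.9 225.6] [ 492.5 -126.4   94. ] 23.0
[372.9 227.7] [ 487.7 -221.1   94. ] 25.0
pitch 95.03959745104784 yaw -0.04865006335411288
[array([344.6, 221.5]), array([345.9, 197.5]), array([346.9, 177.6]), array([347.8, 160.7])]
```

View pics/cropt.png

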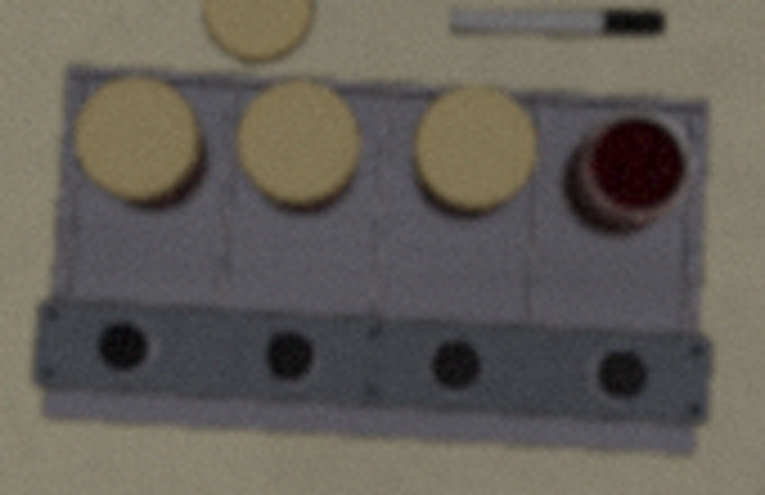

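The candidates are the four jars in the lanes. The ones at (265,176), (301,177) and (340,178) have gold lids. The one at (375,182), in lane 4, shows dark red jam inside a bare glass rim, so it is the open jar and its plunger is number 4, at pixel (373,228). I'll close the gripper and approach it from high up.

```bash
python3 -m handwheel '[[-0.05,-0.031,0,0],[-0.10,-0.062,0,0],[-0.15,-0.093,0,0],[-0.20,-0.124,0,0],[-0.25,-0.155,0,0]]' 1 10
python3 - <<'E'
from h import *
from scipy.spatial.transform import Rotation as Ro
s=read_state();R=Ro.from_euler("xyz",s["eef_rot"]).as_matrix()
for t in([450,50,213],[488,-221,180]):print((R.T@(np.array(t)-s["eef_pos"])).round(1))
E
```

```text
clock: 0.72
eef_pos: [332.0, 328.2, 213.0]
eef_rot: [-3.141, -0.0, 2.919]
wrist_force: [0.9, 0.6, 0.2]
finger_gap: 48.0
[-176.5 -245.3    0.3]
[-273.4 -501.2   33.6]
```

```bash
python3 -m handwheel '[[-0.035,-0.049,0,0],[-0.070,-0.098,0,0],[-0.105,-0.147,0,0],[-0.140,-0.196,0,0],[-0.176,-0.245,0,0]]'
python3 -m handwheel '[[-0.019,-0.051,0,0],[-0.038,-0.102,0,0],[-0.057,-0.153,0,0],[-0.076,-0.204,0,0],[-0.097,-0.256,0,0]]'
python3 -m handwheel '[[0,0,0.02,0],[0,0,0.04,0],[0,0,0.06,0],[0,0,0.06,0]]'
python3 - <<'E'
from h import *
from scipy.spatial.transform import Rotation as Ro
s=read_state();R=Ro.from_euler("xyz",s["eef_rot"]).as_matrix()
c=cams.get_calibration("wrist");w=cams.camera("wrist")[:,:,::-1];t=cams.camera("top")[:,:,::-1]
print(s["eef_pos"],s["wrist_force"],(R.T@(np.array([487.7,-221.1,94])-s["eef_pos"])).round(1))
print("fingertip",proj(c,s["eef_pos"]+8*R[:,2]),"cap",proj(c,[487.7,-221.1,94]))
cv2.imwrite("pics/w1.png",w)
E
```

```text
clock: 1.35
eef_pos: [449.9, 48.4, 213.3]
eef_rot: [-3.141, -0.0, 2.919]
wrist_force: [0.5, 0.9, 0.8]
finger_gap: 0.9
clock: 1.98
eef_pos: [487.8, -224.5, 213.4]
eef_rot: [-3.141, -0.0, 2.919]
wrist_force: [0.5, 0.0, -0.3]
finger_gap: 0.3
clock: 2.48
eef_pos: [487.1, -224.2, 152.1]
eef_rot: [-3.142, -0.003, 2.919]
wrist_force: [0.9, -0.0, 1.1]
finger_gap: 0.3
[ 487.14733949 -224.17831986  152.07169391] [ 0.9382628  -0.02582758  1.13902913] [-0.   3.1 58.1]
fingertip [320.74520783 236.99587496] cap [324.35157922 215.58122909]
```

View pics/w1.png

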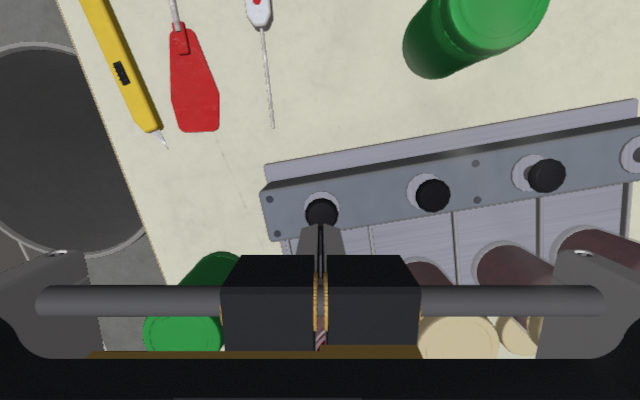

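The wrist view shows the black cap of plunger 4 at about (321,212), within 3 mm of the top-camera estimate and clear of the jars. I'll split the difference, descend to about 8 mm above the cap, then press slowly while watching the force.

```bash
python3 -m handwheel '[[0.0015,0.002,0.015,0],[0.0015,0.002,0.03,0],[0.0015,0.002,0.04,0],[0.0015,0.002,0.042,0],[0.0015,0.002,0.042,0]]'
python3 -m handwheel '[[0,0,0.0015,0],[0,0,0.003,0],[0,0,0.0045,0],[0,0,0.006,0],[0,0,0.0075,0]]'
python3 -m handwheel '[[0,0,0.001,0],[0,0,0.002,0],[0,0,0.003,0],[0,0,0.004,0],[0,0,0.005,0]]'
```

```text
clock: 3.2
eef_pos: [487.0, -222.4, 112.0]
eef_rot: [-3.141, 0.0, 2.919]
wrist_force: [-0.1, 0.7, 0.5]
finger_gap: 0.7
clock: 3.82
eef_pos: [487.0, -222.4, 104.4]
eef_rot: [-3.141, 0.0, 2.919]
wrist_force: [0.6, 0.3, 0.4]
finger_gap: 0.4
clock: 4.45
eef_pos: [487.1, -222.4, 99.5]
eef_rot: [-3.141, 0.0, 2.919]
wrist_force: [-0.9, 0.9, 3.1]
finger_gap: 0.1
```

```bash
python3 -m handwheel '[[0,0,0.001,0],[0,0,0.002,0],[0,0,0.003,0],[0,0,0.004,0],[0,0,0.005,0]]'
python3 -m handwheel '[[0,0,0.001,0],[0,0,0.002,0],[0,0,0.0025,0]]'
```

```text
clock: 5.08
eef_pos: [487.1, -222.4, 94.4]
eef_rot: [-3.141, 0.0, 2.919]
wrist_force: [-1.0, 0.2, 3.4]
finger_gap: 0.4
clock: 5.45
eef_pos: [487.1, -222.4, 91.9]
eef_rot: [-3.141, 0.0, 2.919]
wrist_force: [-0.9, 0.7, 2.7]
finger_gap: 0.5
```

```bash
python3 -m handwheel '[[0,0,0.0005,0],[0,0,0.001,0]]'
python3 -m handwheel '[[0,0,0.0005,0],[0,0,0.001,0]]'
```

```text
clock: 5.7
eef_pos: [487.1, -222.4, 91.2]
eef_rot: [-3.141, 0.0, 2.919]
wrist_force: [-3.3, 1.8, 10.6]
finger_gap: 0.5
clock: 5.95
eef_pos: [487.2, -222.5, 91.1]
eef_rot: [-3.14, 0.001, 2.919]
wrist_force: [-7.2, 3.7, 18.4]
finger_gap: 0.5
```

The force rose from 3 N to 18 N with no further travel, so the plunger is at its stop with the tip at z = 83 mm. Now I'll withdraw straight up.

```bash
python3 -m handwheel '[[0,0,-0.005,0],[0,0,-0.025,0],[0,0,-0.06,0],[0,0,-0.1,0],[0,0,-0.12,0]]'
python3 -m handwheel '[[0.03,0.04,0,0],[0.04,0.09,0,0],[0.06,0.14,0,0],[0.08,0.19,0,0],[0.08,0.19,0,0]]'
python3 - <<'E'
from h import *
t=cams.camera("top")[:,:,::-1];s=cams.camera("side")[:,:,::-1]
a=cv2.resize(t[145:255,235:405],(640,414),interpolation=2)
b=cv2.resize(s[130:280,240:400],(160*2,300),interpolation=2)
b0=cv2.resize(cv2.imread("pics/side0.png")[130:280,240:400],(320,300),interpolation=2)
cv2.imwrite("pics/e1.png",np.hstack([b0,b]));cv2.imwrite("pics/e2.png",a);print(read_state()["wrist_force"])
E
```

```text
clock: 6.58
eef_pos: [487.6, -222.5, 213.3]
eef_rot: [-3.14, 0.003, 2.919]
wrist_force: [-0.4, -0.2, -0.7]
finger_gap: 0.5
clock: 7.2
eef_pos: [451.1, -17.1, 212.9]
eef_rot: [-3.14, 0.004, 2.923]
wrist_force: [0.1, -0.7, 0.5]
finger_gap: 0.4
[-0.70833362 -0.7095948  -0.79496663]
```

View pics/e1.png

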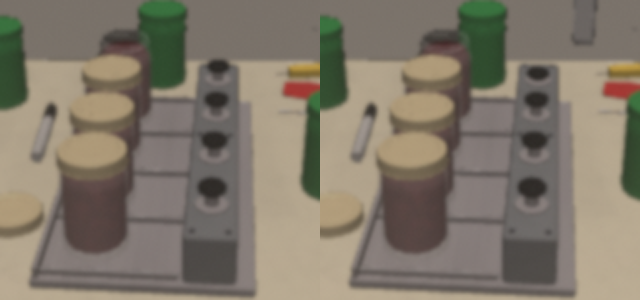

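View pics/e2.png

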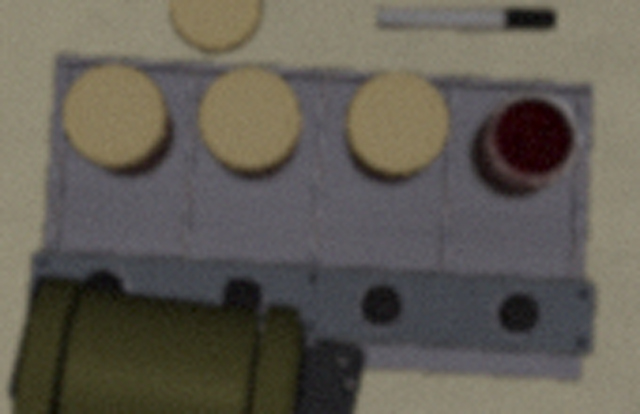

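The side view before (left) and after (right) shows the farthest cap, plunger 4, dropped from row 66 to row 73 of the crop and now close to the housing. The other three caps are unchanged. The top view shows the jars, the loose lid and the pen where they were.

```bash
python3 -c "
from cell import manip; print(manip.sign_off())"
```

```text
the job is handed in; nothing more can be done
None
```

I pressed plunger 4 (rightmost) all the way down and handed the job in at about 7 s on the robot's clock. The sign-off gives no verdict. The jar without a lid was in lane 4.

- **Press:** The closed fingertips met about 3 N through the travel. At the stop, with the tips at z = 83 mm, the force rose to 18 N along z (about 20 N in total). I then withdrew straight up and back over the housing.
- **Last checks:** The before and after side views show only plunger 4 lowered and the other three up. In the side and top views the jars, loose lid and pen look unmoved, and the wrist force after withdrawal is within its noise of about 1 N.
- **Disagreement:** The wrist and top cameras differed by about 3 mm on the cap's position. I pressed halfway between the two.

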